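# Scan the job card, seat the connector cap and back it off

### The arm

A 6-joint arm with a two-finger parallel gripper is mounted at the origin on the work surface. World frame = base frame: x ahead of the robot, y to its left, z up, the work surface at z = 0. Lengths are in mm, angles in degrees, forces in N, time in s.
With the tool pointing down it reaches from about 300 to 850 mm from the base axis. Payload 4.2 kg.
Tool frame: the origin (TCP) lies midway between the tips of the shut fingers; the grasp point (between the pads) lies 19 mm behind it (env.grip_depth is the distance from the TCP to the grasp point, in mm); z points along the fingers, y is the line along which they close (so a half turn about z gives the same grasp; the last joint's range is limited). The gripper opens to 91 mm and grips with 3 to 60 N. Pads are 32 mm wide; open, the fingers measure 118 mm over their backs; the gripper's body (76 mm by 178 mm) begins 60 mm behind the grasp point.
Start: joints at [73.396, 18.312, 89.639, -0, 72.044, -1.146], TCP at [153.263, 554.218, 174.576] pointing down, gripper open.
Joint ranges: [-177.97, 177.97], [-48.28, 115.42], [12.27, 149.76], [-77.06, 257.06], [2.81, 150.46], [-146.56, 146.56]. Speed limits (degrees/s): [147.25, 147.25, 180, 180, 180, 180].

### API

Orientations are given as [roll, pitch, yaw] about the fixed x, y, z axes, in that order (R = Rz(yaw) Ry(pitch) Rx(roll)).
In Python, from workcell import env, eyes gives the robot as it stands.
- The arm moves only by the tool send_rows, never from a script. Its argument "motion" is a list of rows, each a list of 7 numbers: the shift along the world's x, y, z normalised to -1 to 1, where 1 is 0.5 m, then the turn, a rotation vector about the world's x, y, z normalised to -1 to 1, where 1 is 60 degrees, then the opening, from -1 (shut) to 1 (fully open). A call has 1 to 20 rows; each row is the pose to reach, as a shift and turn from the pose commanded when the call began; what a row does not reach only later rows make up. A row lasts 1/8 s, in which the tool goes at most 62.5 mm and 10.7 degrees, less where a joint would pass 70% of its speed; a pose out of reach is approached as far as the arm can. A call with a number of a shift or a turn outside -1 to 1 is refused whole. A call with a gripper value outside its range is refused whole. The fingers move at their own pace and stop on an object; "squeeze" is the grip in N (left out, the last holds). Time passes only in rows, so rows that repeat a pose let the fingers close. It gives the time, the measured TCP pose, the force, the opening and the grip force at its end, in the units of the state.
- env.state(): the state, without advancing time (a new reading comes with each control period).
- eyes.grab_frame(name): name is "scene" or "top" or "wrist"; returns a dict with "pixels" (400x640x3 uint8, red, green, blue), "depth" (400x640 float32, mm along the optical axis (not along the pixel's ray), 0 where there is no reading), "fx", "fy", "cx", "cy" (pixels), "R" (3x3) and "t" (3): a world point X has camera coordinates R X + t; the wrist camera has in their place "T_tool_cam" (4x4, takes a point from camera to tool coordinates, whose origin is the TCP and whose axes are the flange's). Camera axes: x right, y down, z forward; pixel columns grow to the right and rows downward; lengths in mm; the calibration is good to about 2 mm. A picture is of the moment at which its call begins: read the wrist's pose just before it.
- env.job_done(): hands the job in; it is judged then, once.
The state is a dict: "time_s": time; "qpos": joint angles; "qvel": joint speeds; "effort": joint torques, N m; "ee_pos": TCP position; "ee_rot": TCP orientation; "force": force on the tool from outside, world axes, zero at the start; "torque": the same for the moment, N m; "gripper_width": finger opening in mm; "gripper_force": force on a finger pad.
Only numpy, scipy, OpenCV 4.12 (cv2) and the standard library are available. Lean on these libraries where they do the work, as an engineer would, in place of code of your own. Each camera call takes 0.05 s, during which the arm holds its last target. There are 200 camera calls.

### The job

First scan the job: take the hand scanner out of its holder, hold it still for about a second pointing straight down at the middle of the card's barcode from about 6 cm above it, and stand it back in its holder. Then screw the black knurled cap on the jig clockwise (seen from above) until it bottoms out, back it off a quarter turn, and finish while still gripping the cap there: do not let go at the end. Leave the loose plugs, the screwdriver and the parts bin alone.

Things in the scene. Friction and masses are not known exactly. Their poses are not given: they have to be found in the camera images.
- holder: Grey open-topped upright holder, fixed to the bench, outer 60 x 52 x 50 mm high, walls and floor 6 mm thick, so the pocket is 48 x 40 mm and 44 mm deep. Origin: centre of its underside, on the bench; z up, the 60 mm side along its x. It may stand left or right of the jig, the card on the other side.
- scanner: Dark grey stick-shaped hand scanner with a yellow band round it, 38 x 30 mm in section (38 along its x, 30 along its y) and 140 mm long, 0.11 to 0.23 kg, loose. It starts upright in the holder, nose down, axes parallel to the holder's. Origin: centre of the nose window at its lower end; its z points up along the stick, and it reads along its own -z. Best gripped 100 mm above the nose, across either side.
- card: Job card: blue backing plate 110 x 140 mm, 4 mm thick, with a white sheet, lying flat and fixed on the bench. Origin: centre of its underside, z up.
- barcode (a point): Middle of the black barcode (22 x 52 mm) printed in the centre of the card, on its upper face, 4 mm above the bench.
- jig: Assembly jig fixed to the bench: round green foot 110 mm across and 12 mm high, carrying an aluminium block 50 x 50 mm whose top is 44 mm above the bench; out of it stands a panel connector with a brass thread, held fast. Origin: centre of the underside, on the bench; z up, on the axis of the cap.
- cap: Black knurled round cap on the connector, 44 mm across and 34 mm high, upright, with a white line on its top from centre to rim. Already started on the thread; it cannot come off. Origin: centre of its underside, on the axis; z up. The origin is 50.5 mm above the bench when the cap is home and rises 6 mm a full turn as it unscrews. It turns stiffly (about 0.05 N m) and stays where it is left; grip it across its diameter from above, in any direction.
- thread (a joint): Turn of the cap on its thread (rad), growing clockwise as seen from above (tightening). It bottoms out, hard stop, at 3.6; it starts 1.9 to 3.2 rad short of that. A quarter turn is 1.57 rad. Turned further against the stop, the fingers slip round the cap.
- plug_a: Bystander: black connector plug standing on the bench, 36 mm across, 44 mm high, loose. Origin: centre of its underside.
- plug_b: Bystander: another plug like plug_a.
- screwdriver: Bystander: screwdriver with a red handle, 180 mm long along its x, 26 mm thick, lying loose. Origin: under its middle.
- bin: Bystander: blue open parts bin 100 x 130 x 50 mm high with plugs in it, 0.9 kg, loose. Origin: centre of its underside.
Things that resemble listed ones, but are neither listed nor needed, are in the scene too. What is shaped like the holder but pink or purple is not meant.

How it is judged:
By the outcome, as a careful person would: the job done as asked, in the order asked, and still so for the second after the job is handed in, while the arm keeps its last pose, push and grip.
It also fails if it takes over 70 s, if anything falls off the work surface, if the arm or the gripper's body presses on something with over 40 N, if the wrist force passes 120 N, or if a joint passes its speed limit or range.

## Working session

There is one attempt and no reset: what is moved stays moved. The work goes in short steps, Python scripts to look and compute and a tool call to move; the robot and the scene stay as the last step left them, time stands still between calls to the robot, and variables do not carry over. Pictures are saved under pics/ and viewed, at most 10 in all, crops included, and the job is handed in when it is done.

Besides the shell and the picture viewer there is one more tool, called after ">>>" as name([rows], argument=value, ...), one row to a line, values as JSON. send_rows: Moves the arm, as the interface text tells. Its arguments: {"type":"object","properties":{"motion":{"type":"array"},"squeeze":{"type":"number"}},"required":["motion"]}

```bash
ls; mkdir -p pics
cat > h.py <<'E'
import numpy as np, cv2
from workcell import env, eyes
def grab(n):
    s=env.state(); f=eyes.grab_frame(n); f['s']=s; return f
def cloud(f):
    d=f['depth'].astype(float); v,u=np.mgrid[:d.shape[0],:d.shape[1]]
    P=np.stack([(u-f['cx'])/f['fx']*d,(v-f['cy'])/f['fy']*d,d],-1)
    if 'T_tool_cam' in f:
        from scipy.spatial.transform import Rotation as R
        T=f['T_tool_cam']; P=P@T[:3,:3].T+T[:3,3]
        return P@R.from_euler('xyz',f['s']['ee_rot'],degrees=True).as_matrix().T+np.array(f['s']['ee_pos'])
    return (P-np.array(f['t']))@np.array(f['R'])
def save(f,n): cv2.imwrite('pics/'+n,f['pixels'][...,::-1])
E
python3 - <<'E'
from h import *
for n in('top','scene'):
    f=grab(n); save(f,n+'.png'); np.savez(n+'.npz',c=cloud(f),p=f['pixels'],d=f['depth'])
print(env.state(), env.grip_depth)
E
```

```text
pics
{'time_s': 0.1, 'qpos': array([ 7.33951586e+01,  1.83493714e+01,  8.96987125e+01, -2.03680898e-03,
        7.20430718e+01, -1.14436826e+00]), 'qvel': array([ 0.07956371, -0.1121263 , -0.17317174, -0.0352144 , -0.04532036,
       -0.02635972]), 'effort': array([ 2.25632146e-03, -4.13336957e+01, -2.32511902e+01,  7.29033002e-02,
        4.21386422e-02, -6.00770591e-05]), 'ee_pos': array([153.13279302, 553.71310975, 173.79519404]), 'ee_rot': array([-1.79908824e+02,  1.15674268e-04,  1.64540156e+02]), 'force': array([ 0.51932259, -0.19564109, -0.04267293]), 'torque': array([-0.04793654,  0.00430701, -0.02493696]), 'gripper_force': 0.0, 'gripper_width': 90.79842152995516} 18.8
```

View pics/top.png

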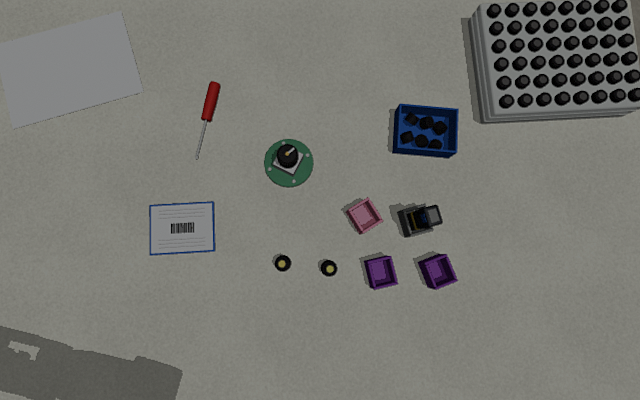

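View pics/scene.png

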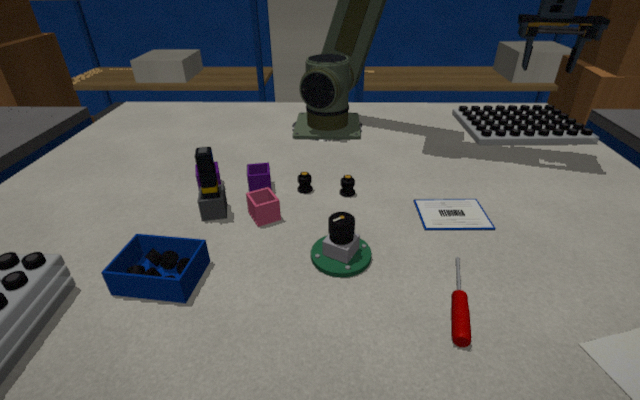

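The top view shows the grey holder with the dark scanner at about (418,219), the card's barcode at (182,228), and the jig's cap at (288,155). The holder-shaped candidates are grey (418,219), pink (364,216), purple (380,272) and purple (438,271). Only the grey one fits the description, and it's the one with the yellow-banded scanner in it. I'll confirm it in a crop and measure.

Run:
```python
from h import *
z=np.load('top.npz'); c=z['c'];p=z['p'].astype(int);Z=c[...,2]
def reg(u0,u1,v0,v1):
    m=np.zeros(Z.shape,bool); m[v0:v1,u0:u1]=1; return m
def show(n,m):
    q=c[m]; r=cv2.minAreaRect(q[:,:2].astype(np.float32)); print(n,m.sum(),q.mean(0).round(1),'z',np.percentile(q[:,2],[2,50,98]).round(1),'rect',np.round(r[0],1),np.round(r[1],1),round(r[2],1))
print('table',np.median(Z[300:320,250:300]))
H=reg(390,448,198,242)
show('holder rim',H&(abs(Z-50)<5)); show('scanner top',H&(Z>120))
C=reg(140,225,195,262); sat=p.max(-1)-p.min(-1)
show('card',C&(sat>60)); show('barcode',reg(165,200,218,238)&(p.max(-1)<90))
J=reg(255,325,130,195); show('foot',J&(abs(Z-12)<4)); show('block',J&(abs(Z-44)<4)); 
t=J&(Z>75); show('cap',t); show('line',t&(p.min(-1)>110))
show('pink',reg(340,390,192,240)&(abs(Z-50)<5))
show('plug',reg(270,345,250,280)&(Z>35))
im=np.hstack([cv2.resize(z['p'][190:250,385:455],None,fx=6,fy=6,interpolation=2),cv2.resize(z['p'][135:195,260:320],None,fx=6,fy=6,interpolation=2)])
cv2.imwrite('pics/crop.png',im[...,::-1])
```

```text
table -0.6508685709897478
holder rim 239 [ 496.  -218.8   48.9] z [45.6 48.9 53.6] rect [ 497.9 -225.8] [59.7 51.3] 14.3
scanner top 399 [ 495.1 -215.9  163.9] z [124.4 144.8 848.7] rect [ 471.3 -112.6] [ 37.7 263. ] 13.2
card 201 [488.4 267.9   3.5] z [0.7 3.5 6.4] rect [491.8 278.3] [108.2 138.1] 2.6
barcode 190 [491.3 277.7   4.2] z [0.8 4.4 7.3] rect [491.4 277.1] [21.5 48.1] 2.3
foot 1186 [627.8  44.8  11.5] z [ 8.6 11.5 14.9] rect [632.8  45.4] [108.5 108.2] 42.7
block 161 [620.5  43.6  43.2] z [40.4 43.1 47.1] rect [632.4  45.3] [49.7 49.9] 62.6
cap 405 [617.2  42.8 140.3] z [ 77.8  86.5 848.7] rect [544.   40.5] [221.1  43.1] 2.7
line 33 [515.6  23.2 548.6] z [ 84.7 848.7 848.7] rect [539.4  29. ] [211.6  10.9] 5.3
pink 277 [ 509.4 -116.3   48.8] z [45.4 48.8 51.7] rect [ 509.6 -116.6] [59.7 52.3] 31.2
plug 337 [406.7  10.3  66.3] z [ 35.2  39.1 848.7] rect [412.    8.9] [130.   43.6] 83.2
```

View pics/crop.png

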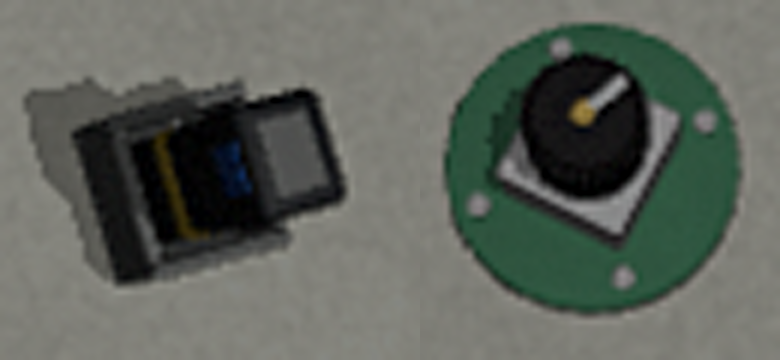

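The crop confirms the grey holder with the dark scanner, whose yellow band shows. It also shows the cap on the jig with its white line pointing to the upper right.

Run:
```python
from h import *
z=np.load('top.npz'); c=z['c'];p=z['p'].astype(int);Z=c[...,2]
def reg(u0,u1,v0,v1):
    m=np.zeros(Z.shape,bool); m[v0:v1,u0:u1]=1; return m
def show(n,m):
    q=c[m]; r=cv2.minAreaRect(q[:,:2].astype(np.float32)); print(n,m.sum(),'z',np.median(q[:,2]).round(1)); print(np.round(r[0],1),np.round(r[1],1),'corners',cv2.boxPoints(r).round(0).tolist())
H=reg(390,448,198,242); J=reg(255,325,130,195)
show('holder',H&(abs(Z-49)<4)); show('scan',H&(Z>130)&(Z<160))
t=J&(Z>80)&(Z<95); show('cap',t); print(c[t].mean(0)); l=t&(p.min(-1)>110); show('line',l); print(c[l].mean(0))
s=np.load('scene.npz'); C=s['c']; ZZ=C[...,2]
m=np.zeros(ZZ.shape,bool); m[140:175,190:220]=1; m&=(ZZ>137)&(ZZ<150); q=C[m]
r=cv2.minAreaRect(q[:,:2].astype(np.float32)); print('scene scan',m.sum(),r, np.median(q[:,2]))
f=grab('top'); print(f['R'],f['t'],np.array(f['R']).T@-np.array(f['t']))
```

```text
holder 233 z 48.8
[ 497.9 -225.8] [59.7 51.3] corners [[463.0, -208.0], [475.0, -258.0], [533.0, -243.0], [520.0, -194.0]]
scan 358 z 145.0
[ 497.8 -225.5] [37.7 31. ] corners [[476.0, -215.0], [483.0, -245.0], [520.0, -236.0], [513.0, -206.0]]
cap 357 z 86.4
[633.3  45.2] [43.5 43. ] corners [[604.0, 55.0], [623.0, 16.0], [662.0, 35.0], [644.0, 74.0]]
[631.8491747   45.28329531  86.12278895]
line 13 z 86.7
[639.5  37.8] [ 3.8 13.2] corners [[633.0, 41.0], [643.0, 32.0], [646.0, 35.0], [636.0, 44.0]]
[640.29980234  37.65046955  86.90616677]
scene scan 179 ((500.9869079589844, -225.78306579589844), (36.8294792175293, 30.236919403076172), 9.89553451538086) 144.30701805744945
[[-0.01559248 -0.99943885  0.02964568]
 [-0.98994521  0.01126191 -0.14100233]
 [ 0.14058934 -0.03154618 -0.9895653 ]] [ -4.54175215 549.74375254 779.20101347] [434.59802202  13.8504482  848.72007441]
```

>>> send_rows([
  [0.1,-0.2,0.06,0,0,-0.15,1],
  [0.2,-0.4,0.12,0,0,-0.3,1],
  [0.345,-0.78,0.12,0,0,-0.5,1],
  [0.345,-0.78,0.12,0,0,-0.5,1],
  [0.345,-0.78,0.12,0,0,-0.5,1],
  [0.345,-0.78,0.12,0,0,-0.5,1],
  [0.345,-0.78,0.12,0,0,-0.5,1],
  [0.345,-0.78,0.12,0,0,-0.5,1],
  [0.345,-0.78,0.12,0,0,-0.5,1],
  [0.345,-0.78,0.12,0,0,-0.5,1],
])

```text
time_s: 1.4
ee_pos: [325.2, 165.3, 234.3]
ee_rot: [-180.0, -0.0, 134.7]
force: [-0.1, 0.1, 0.6]
gripper_width: 91.1
gripper_force: 0.0
```

>>> send_rows([
  [0.345,-0.78,0,0,0,-0.5,1],
  [0.345,-0.78,0,0,0,-0.5,1],
  [0.345,-0.78,0,0,0,-0.5,1],
  [0.345,-0.78,0,0,0,-0.5,1],
  [0.345,-0.78,0,0,0,-0.5,1],
  [0.345,-0.78,0,0,0,-0.5,1],
  [0.345,-0.78,0,0,0,-0.5,1],
  [0.345,-0.78,0,0,0,-0.5,1],
  [0.345,-0.78,0,0,0,-0.5,1],
  [0.345,-0.78,0,0,0,-0.5,1],
  [0.345,-0.78,0,0,0,-0.5,1],
])

```text
time_s: 2.78
ee_pos: [498.2, -224.5, 235.0]
ee_rot: [180.0, 0.0, 104.6]
force: [0.2, 0.2, 0.1]
gripper_width: 91.2
gripper_force: 0.0
```

Run:
```python
from h import *
f=grab('wrist'); save(f,'w1.png'); c=cloud(f); Z=c[...,2]
s=f['s']; print(s['time_s'],s['ee_pos'],s['ee_rot'],s['qpos'])
d=np.hypot(c[...,0]-498,c[...,1]+225)<60
for n,m in(('scan',d&(Z>138)&(Z<155)),('rim',d&(abs(Z-49)<5))):
    q=c[m]; print(n,m.sum(),np.median(q[:,2]) if m.any() else 0, cv2.minAreaRect(q[:,:2].astype(np.float32)) if m.any() else '')
```

```text
2.775 [ 498.17668361 -224.48073034  235.03423299] [1.79965859e+02 1.47144326e-02 1.04645305e+02] [-2.54698730e+01  1.38493784e+01  8.72207261e+01  1.09501731e-02
  7.88943055e+01 -4.01172881e+01]
scan 895 147.59847653739013 ((498.051513671875, -225.17080688476562), (38.023094177246094, 31.05112648010254), 14.450752258300781)
rim 488 51.23856476425037 ((498.05645751953125, -225.1932373046875), (59.921966552734375, 50.689517974853516), 14.787952423095703)
```

>>> send_rows([
  [0,-0.001,-0.08,0,0,0,1],
  [0,-0.001,-0.16,0,0,0,1],
  [0,-0.001,-0.24,0,0,0,1],
  [0,-0.001,-0.28,0,0,0,1],
  [0,-0.001,-0.296,0,0,0,1],
  [0,-0.001,-0.296,0,0,0,1],
  [0,-0.001,-0.296,0,0,0,-1],
  [0,-0.001,-0.296,0,0,0,-1],
  [0,-0.001,-0.296,0,0,0,-1],
  [0,-0.001,-0.296,0,0,0,-1],
  [0,-0.001,-0.296,0,0,0,-1],
  [0,-0.001,-0.296,0,0,0,-1],
  [0,-0.001,-0.296,0,0,0,-1],
  [0,-0.001,-0.296,0,0,0,-1],
], squeeze=35)

```text
time_s: 4.58
ee_pos: [498.3, -226.3, 86.6]
ee_rot: [180.0, -0.0, 104.5]
force: [-0.4, -0.1, -0.1]
gripper_width: 37.9
gripper_force: 35.0
```

>>> send_rows([
  [0,0,0.03,0,0,0,-1],
  [0,0,0.08,0,0,0,-1],
  [0,0,0.14,0,0,0,-1],
  [0,0,0.2,0,0,0,-1],
  [0,0,0.25,0,0,0,-1],
  [0,0,0.27,0,0,0,-1],
  [0,0.04,0.27,0,0,0,-1],
  [0,0.11,0.27,0,0,0,-1],
  [0,0.19,0.27,0,0,0,-1],
  [0,0.27,0.27,0,0,0,-1],
  [0,0.35,0.27,0,0,0,-1],
  [0,0.43,0.27,0,0,0,-1],
  [0,0.5,0.27,0,0,0,-1],
])

```text
time_s: 6.2
ee_pos: [496.6, 26.2, 220.3]
ee_rot: [-179.8, -0.1, 104.6]
force: [-0.1, -0.1, -1.2]
gripper_width: 37.8
gripper_force: 35.0
```

>>> send_rows([
  [0,0.08,0,0,0,0,-1],
  [-0.005,0.16,0,0,0,0,-1],
  [-0.01,0.24,0,0,0,0,-1],
  [-0.013,0.32,0,0,0,0,-1],
  [-0.013,0.4,-0.03,0,0,0,-1],
  [-0.013,0.46,-0.07,0,0,0,-1],
  [-0.013,0.495,-0.12,0,0,0,-1],
  [-0.013,0.505,-0.154,0,0,0,-1],
  [-0.013,0.505,-0.154,0,0,0,-1],
  [-0.013,0.505,-0.154,0,0,0,-1],
])

```text
time_s: 7.45
ee_pos: [492.1, 275.8, 145.2]
ee_rot: [179.9, 0.0, 104.5]
force: [0.3, 0.2, -1.3]
gripper_width: 38.1
gripper_force: 35.0
```

Run:
```python
from h import *
f=grab('scene'); c=cloud(f); Z=c[...,2]; s=f['s']; print(s['ee_pos'],s['ee_rot'],s['force'],s['gripper_width'])
save(f,'s2.png')
# scanner points: near tool axis, split by height
d=np.hypot(c[...,0]-s['ee_pos'][0],c[...,1]-s['ee_pos'][1])<32
for a in range(50,150,10):
    m=d&(Z>a)&(Z<=a+10)
    if m.sum()>5: print(a,m.sum(),c[m].mean(0).round(1),c[m].min(0).round(1))
```

```text
[492.06724407 275.81094323 145.22548455] [1.79944169e+02 1.07793327e-03 1.04507528e+02] [ 0.25911233  0.19742801 -1.33848624] 38.11442884531171
60 43 [503.8 269.4  67.8] [481.4 257.   64.7]
70 99 [504.5 270.9  75. ] [479.1 256.4  70. ]
80 107 [504.4 270.3  85.1] [480.6 256.1  80. ]
90 105 [504.9 270.2  95.2] [479.7 255.9  90. ]
100 107 [504.3 270.3 105.1] [480.1 255.7 100.1]
110 104 [504.6 270.4 114.9] [479.9 256.  110.1]
120 121 [504.4 270.2 124.9] [479.4 255.5 120. ]
130 118 [504.5 270.1 135. ] [479.9 255.9 130.1]
140 118 [504.1 270.1 145. ] [478.1 256.  140. ]
```

The scanner is vertical with its nose at about z = 64.6 mm, 60 mm above the barcode. I'll trim y by 1.5 mm and hold.

>>> send_rows([
  [-0.001,0.003,0,0,0,0,-1],
  [-0.001,0.003,0,0,0,0,-1],
  [-0.001,0.003,0,0,0,0,-1],
  [-0.001,0.003,0,0,0,0,-1],
  [-0.001,0.003,0,0,0,0,-1],
  [-0.001,0.003,0,0,0,0,-1],
  [-0.001,0.003,0,0,0,0,-1],
  [-0.001,0.003,0,0,0,0,-1],
  [-0.001,0.003,0,0,0,0,-1],
  [-0.001,0.003,0,0,0,0,-1],
  [-0.001,0.003,0,0,0,0,-1],
  [-0.001,0.003,0,0,0,0,-1],
  [-0.001,0.003,0,0,0,0,-1],
  [-0.001,0.003,0,0,0,0,-1],
])

```text
time_s: 9.25
ee_pos: [491.3, 277.7, 144.6]
ee_rot: [180.0, -0.0, 104.5]
force: [0.2, -0.4, -2.0]
gripper_width: 37.6
gripper_force: 35.0
```

>>> send_rows([
  [0,0,0.05,0,0,0,-1],
  [0,0,0.11,0,0,0,-1],
  [0,0,0.154,0,0,0,-1],
  [0,-0.04,0.154,0,0,0,-1],
  [0,-0.11,0.154,0,0,0,-1],
  [0.003,-0.19,0.154,0,0,0,-1],
  [0.006,-0.27,0.154,0,0,0,-1],
  [0.009,-0.35,0.154,0,0,0,-1],
  [0.012,-0.43,0.154,0,0,0,-1],
  [0.013,-0.51,0.154,0,0,0,-1],
  [0.013,-0.59,0.154,0,0,0,-1],
  [0.013,-0.67,0.154,0,0,0,-1],
  [0.013,-0.75,0.154,0,0,0,-1],
  [0.013,-0.83,0.154,0,0,0,-1],
  [0.013,-0.91,0.154,0,0,0,-1],
  [0.013,-0.97,0.154,0,0,0,-1],
  [0.013,-1,0.154,0,0,0,-1],
  [0.013,-1,0.154,0,0,0,-1],
  [0.013,-1,0.154,0,0,0,-1],
])

```text
time_s: 11.62
ee_pos: [497.4, -221.3, 221.3]
ee_rot: [-180.0, -0.1, 104.6]
force: [0.7, 0.7, -1.6]
gripper_width: 38.1
gripper_force: 35.0
```

>>> send_rows([
  [0.001,-0.0095,-0.04,0,0,0,-1],
  [0.001,-0.0095,-0.09,0,0,0,-1],
  [0.001,-0.0095,-0.14,0,0,0,-1],
  [0.001,-0.0095,-0.18,0,0,0,-1],
  [0.001,-0.0095,-0.22,0,0,0,-1],
  [0.001,-0.0095,-0.25,0,0,0,-1],
  [0.001,-0.0095,-0.262,0,0,0,-1],
  [0.001,-0.0095,-0.267,0,0,0,-1],
  [0.001,-0.0095,-0.267,0,0,0,-1],
])

```text
time_s: 12.75
ee_pos: [498.6, -227.1, 88.5]
ee_rot: [180.0, 0.0, 104.5]
force: [-0.9, 0.0, -0.0]
gripper_width: 37.7
gripper_force: 35.0
```

>>> send_rows([
  [0,0.001,-0.002,0,0,0,-1],
  [0,0.001,-0.002,0,0,0,-1],
  [0,0.001,-0.002,0,0,0,0.5],
  [0,0.001,-0.002,0,0,0,1],
  [0,0.001,-0.002,0,0,0,1],
  [0,0.001,-0.002,0,0,0,1],
  [0,0.001,-0.002,0,0,0,1],
  [0,0.001,0.05,0,0,0,1],
  [0,0.001,0.12,0,0,0,1],
  [0,0.001,0.2,0,0,0,1],
  [0,0.001,0.28,0,0,0,1],
  [0,0.001,0.3,0,0,0,1],
  [0,0.001,0.3,0,0,0,1],
])

```text
time_s: 14.38
ee_pos: [498.2, -226.5, 237.8]
ee_rot: [180.0, 0.0, 104.5]
force: [0.0, -0.1, -1.0]
gripper_width: 90.9
gripper_force: 0.0
```

Run:
```python
from h import *
f=grab('wrist'); save(f,'w2.png'); c=cloud(f); Z=c[...,2]
s=f['s']; print(s['time_s'],s['ee_pos'],s['ee_rot'],s['qpos'])
d=np.hypot(c[...,0]-498,c[...,1]+225)<60
for n,m in(('scan',d&(Z>138)&(Z<155)),('rim',d&(abs(Z-49)<5))):
    q=c[m]; print(n,m.sum(),np.median(q[:,2]) if m.any() else 0, cv2.minAreaRect(q[:,:2].astype(np.float32)) if m.any() else '')
```

```text
14.375 [ 498.17700172 -226.47066654  237.80221593] [1.79992200e+02 1.91922095e-03 1.04542755e+02] [-2.56530719e+01  1.38776020e+01  8.67907887e+01  3.63089819e-03
  7.93244128e+01 -4.01964998e+01]
scan 869 147.5875736110911 ((498.1848449707031, -225.3887176513672), (37.02813720703125, 30.52016258239746), 14.333069801330566)
rim 464 51.29690923626504 ((498.2071533203125, -225.762939453125), (59.933589935302734, 52.104225158691406), 14.851563453674316)
```

>>> send_rows([
  [0.05,0.1,0,0,0,0.17,1],
  [0.1,0.2,0,0,0,0.33,1],
  [0.15,0.3,0,0,0,0.5,1],
  [0.2,0.4,0,0,0,0.66,1],
  [0.25,0.5,-0.03,0,0,0.83,1],
  [0.269,0.543,-0.06,0,0,0.83,1],
  [0.269,0.543,-0.06,0,0,0.83,1],
  [0.269,0.543,-0.06,0,0,0.83,1],
])

```text
time_s: 15.42
ee_pos: [632.1, 43.6, 207.6]
ee_rot: [-179.9, -0.0, 154.2]
force: [-0.1, 0.5, -0.5]
gripper_width: 91.1
gripper_force: 0.0
```

>>> send_rows([
  [0,0,0,0,0,0.17,1],
  [0,0,0,0,0,0.33,1],
  [0,0,0,0,0,0.5,1],
  [0,0,0,0,0,0.66,1],
  [0,0,0,0,0,0.83,1],
  [0,0,0,0,0,0.83,1],
  [0,0,0,0,0,0.83,1],
])

```text
time_s: 16.3
ee_pos: [632.6, 44.0, 208.6]
ee_rot: [-180.0, 0.0, -156.1]
force: [-0.1, -0.4, 0.1]
gripper_width: 91.6
gripper_force: 0.0
```

Run:
```python
from h import *
f=grab('wrist'); save(f,'w3.png'); c=cloud(f); Z=c[...,2]; p=f['pixels'].astype(int)
s=f['s']; print(s['time_s'],s['ee_pos'],s['ee_rot'],s['qpos'])
d=np.hypot(c[...,0]-633,c[...,1]-45)<75
for n,m in(('cap',d&(Z>82)&(Z<95)),('foot',d&(abs(Z-13)<4)),('line',d&(Z>82)&(Z<95)&(p.min(-1)>110))):
    q=c[m][:,:2].astype(np.float32); print(n,m.sum(),np.median(c[m][:,2]) if m.any() else 0, cv2.minEnclosingCircle(q) if m.any() else '',q.mean(0) if m.any() else 0)
```

```text
16.3 [632.64570582  43.98346647 208.6218385 ] [-1.79982071e+02  3.48855443e-02 -1.56087869e+02] [ 2.94044542e+00  2.27438742e+01  7.79864579e+01 -4.33183090e-03
  7.92306764e+01 -1.10970872e+02]
cap 936 88.94237217472048 ((632.627197265625, 46.27997970581055), 22.483823776245117) [631.5989    45.695045]
foot 2531 13.7595839102473 ((632.7261962890625, 46.26453399658203), 54.84115982055664) [626.0351   43.08799]
line 47 89.85686850504825 ((636.4827270507812, 34.4490966796875), 10.310938835144043) [638.9806    37.880707]
```

View pics/w3.png

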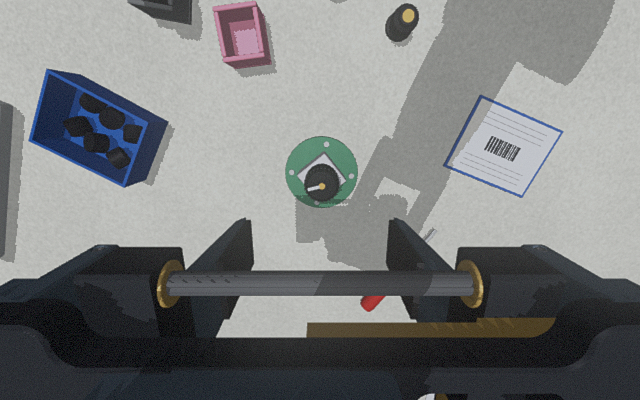

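The wrist view shows the cap at (322,182), centred under the tool, with its line pointing left. Nothing is in the fingers' way. Descending and gripping.

>>> send_rows([
  [0,0.0035,-0.08,0,0,0,1],
  [0,0.0035,-0.16,0,0,0,1],
  [0,0.0035,-0.24,0,0,0,1],
  [0,0.0035,-0.29,0,0,0,1],
  [0,0.0035,-0.305,0,0,0,1],
  [0,0.0035,-0.305,0,0,0,1],
  [0,0.0035,-0.305,0,0,0,-1],
  [0,0.0035,-0.305,0,0,0,-1],
  [0,0.0035,-0.305,0,0,0,-1],
  [0,0.0035,-0.305,0,0,0,-1],
  [0,0.0035,-0.305,0,0,0,-1],
  [0,0.0035,-0.305,0,0,0,-1],
  [0,0.0035,-0.305,0,0,0,-1],
], squeeze=25)

```text
time_s: 17.98
ee_pos: [632.8, 46.7, 55.5]
ee_rot: [180.0, -0.0, -155.9]
force: [0.1, -0.9, -0.8]
gripper_width: 23.7
gripper_force: 0.0
```

```bash
python3 -c "
from h import *
s=env.state();print(s['ee_pos'],s['ee_rot'],s['torque'],s['force'],s['gripper_width'],s['qpos'])"
```

```text
[632.75733086  46.69689504  55.54273888] [ 1.79994132e+02 -3.66294028e-03 -1.55860238e+02] [ 0.06437925  0.01285417 -0.02474298] [ 0.07295032 -0.93825088 -0.80492976] 23.678319879840327 [ 3.17970759e+00  2.87546221e+01  9.09492138e+01  4.79992358e-03
  6.03016838e+01 -1.10962433e+02]
```

The fingers are at 23.7 mm with no force, but the cap is 44 mm across. I'll look before moving again.

Run:
```python
from h import *
f=grab('scene'); p=f['pixels']; a=cv2.resize(p[130:290,250:440],None,fx=3,fy=3)
f2=grab('wrist'); b=cv2.resize(f2['pixels'][100:400,150:490],None,fx=.7,fy=.7)
im=np.zeros((480,570+b.shape[1],3),np.uint8); im[:,:570]=a; im[:b.shape[0],570:]=b
im=im[:,:800]; cv2.imwrite('pics/s3.png',im[...,::-1]); s=env.state(); print(s['gripper_width'],s['gripper_force'])
```

```text
15.969176798844066 0.0
```

View pics/s3.png

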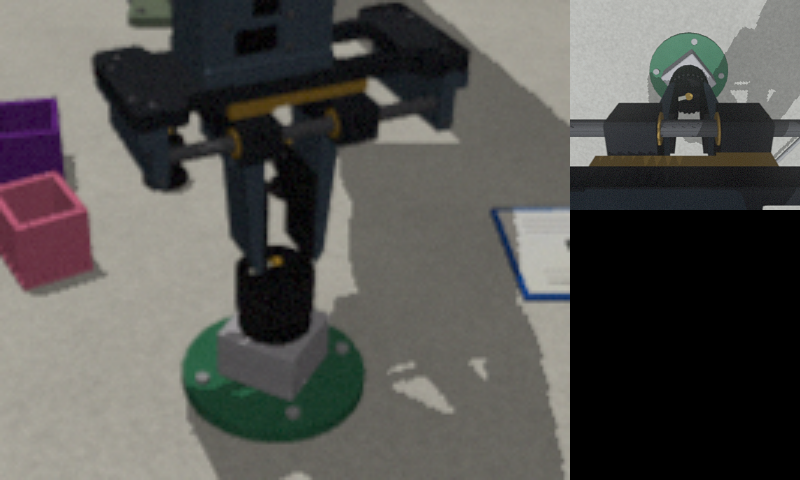

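The picture is odd. In the scene crop the fingers look closed behind or above the cap instead of straddling it. I'll compare the finger depth points with the cap and TCP positions from the scene camera.

Run:
```python
from h import *
s=env.state(); tcp=np.array(s['ee_pos'])
for n in('scene','top','wrist'):
    f=grab(n); c=cloud(f); Z=c[...,2]; p=f['pixels'].astype(int)
    d=(np.hypot(c[...,0]-633,c[...,1]-46)<50)&(f['depth']>0)
    for a in range(50,150,8):
        m=d&(Z>a)&(Z<=a+8)
        if m.sum()>5: q=c[m]; print(n,a,m.sum(),'x',np.percentile(q[:,0],[2,50,98]).round(),'y',np.percentile(q[:,1],[2,50,98]).round(),'rgb',np.median(p[m],0))
    if n!='wrist':
        x=f['R']@tcp+f['t']; print(n,'tcp px',f['fx']*x[0]/x[2]+f['cx'],f['fy']*x[1]/x[2]+f['cy'],x[2])
```

```text
scene 50 45 x [641. 652. 655.] y [26. 42. 63.] rgb [11. 11. 10.]
scene 58 98 x [637. 651. 656.] y [23. 45. 65.] rgb [14. 15. 16.]
scene 66 101 x [636. 651. 655.] y [23. 45. 67.] rgb [15. 14. 16.]
scene 74 111 x [634. 651. 655.] y [23. 45. 67.] rgb [13. 14. 14.]
scene 82 240 x [619. 641. 654.] y [24. 46. 65.] rgb [13. 12. 13.]
scene 90 29 x [615. 642. 655.] y [39. 53. 64.] rgb [30. 32. 32.]
scene 98 97 x [615. 642. 655.] y [24. 48. 67.] rgb [26. 29. 36.]
scene 106 105 x [617. 642. 655.] y [22. 46. 67.] rgb [24. 29. 33.]
scene 114 111 x [619. 642. 656.] y [23. 47. 68.] rgb [23. 28. 34.]
scene 122 116 x [618. 642. 656.] y [22. 47. 68.] rgb [21.5 27.  30.5]
scene 130 120 x [617. 642. 656.] y [21. 48. 69.] rgb [23. 27. 31.]
scene 138 126 x [619. 642. 656.] y [21. 47. 69.] rgb [24. 28. 33.]
scene 146 132 x [622. 642. 657.] y [21. 51. 70.] rgb [24.  28.  32.5]
scene tcp px 341.9070630718867 231.8753301332156 652.1887400132126
top tcp px 287.05300176300733 157.42074884560128 811.7362642778469
wrist 50 80 x [612. 614. 629.] y [26. 39. 55.] rgb [43. 46. 44.]
wrist 58 129 x [610. 615. 632.] y [24. 36. 60.] rgb [41. 45. 44.]
wrist 66 146 x [610. 614. 632.] y [24. 37. 59.] rgb [40. 44. 42.]
wrist 74 194 x [610. 615. 636.] y [24. 38. 63.] rgb [39. 43. 41.]
wrist 82 1211 x [611. 623. 649.] y [25. 44. 65.] rgb [38. 41. 40.]
wrist 90 114 x [616. 631. 646.] y [31. 46. 54.] rgb [42.  43.5 42. ]
wrist 98 153 x [612. 620. 627.] y [28. 44. 50.] rgb [40. 44. 43.]
wrist 106 207 x [611. 620. 643.] y [28. 45. 54.] rgb [42. 49. 51.]
wrist 114 186 x [611. 619. 622.] y [27. 36. 52.] rgb [41.  47.5 50.5]
wrist 122 229 x [611. 616. 622.] y [26. 44. 53.] rgb [38. 44. 48.]
wrist 130 345 x [611. 620. 630.] y [26. 42. 53.] rgb [37. 42. 46.]
wrist 138 231 x [611. 620. 647.] y [27. 44. 56.] rgb [36. 40. 44.]
wrist 146 653 x [613. 633. 649.] y [31. 46. 58.] rgb [34. 35. 36.]
```

The fingers show only above z of about 90, and closed inside the cap's outline. I'll open in place and see where the tips really are.

>>> send_rows([
  [0,0,0,0,0,0,1],
  [0,0,0,0,0,0,1],
  [0,0,0,0,0,0,1],
  [0,0,0,0,0,0,1],
  [0,0,0,0,0,0,1],
  [0,0,0,0,0,0,1],
  [0,0,0,0,0,0,1],
  [0,0,0,0,0,0,1],
])

```text
time_s: 19.23
ee_pos: [632.8, 46.7, 55.6]
ee_rot: [180.0, 0.0, -155.9]
force: [-0.3, -0.1, 0.3]
gripper_width: 81.7
gripper_force: 0.0
```

Run:
```python
from h import *
s=env.state(); print(s['time_s'],s['ee_pos'],s['force'],s['torque'],s['gripper_width'])
f=grab('scene'); c=cloud(f); Z=c[...,2]; save(f,'s4full.png')
cv2.imwrite('pics/s4.png',cv2.resize(f['pixels'][130:290,250:440],None,fx=3,fy=3)[...,::-1])
r=np.hypot(c[...,0]-633,c[...,1]-46); d=(r>27)&(r<75)&(f['depth']>0)
for a in range(20,170,8):
    m=d&(Z>a)&(Z<=a+8)
    if m.sum()>3: q=c[m]; print(a,m.sum(),'x',np.percentile(q[:,0],[2,50,98]).round(),'y',np.percentile(q[:,1],[2,50,98]).round())
```

```text
19.225 [632.76884808  46.73236618  55.57669352] [-0.27031189 -0.1216663   0.26433818] [ 0.02055777  0.04175309 -0.03873753] 81.68834822738896
20 77 x [627. 655. 666.] y [12. 46. 76.]
28 62 x [627. 660. 667.] y [12. 47. 76.]
36 113 x [621. 649. 666.] y [12. 47. 77.]
92 62 x [601. 629. 668.] y [-1. 80. 95.]
100 94 x [604. 630. 669.] y [-7. 78. 96.]
108 111 x [604. 630. 669.] y [-7. 78. 97.]
116 111 x [603. 630. 670.] y [-8. 78. 98.]
124 114 x [603. 631. 670.] y [-8. 77. 98.]
132 129 x [602. 630. 670.] y [-8. 77. 99.]
140 130 x [604. 631. 671.] y [ -8.  77. 100.]
148 136 x [602. 628. 670.] y [-6. 81. 99.]
156 91 x [610. 629. 671.] y [  0.  87. 100.]
164 52 x [597. 629. 678.] y [-9. 89. 98.]
```

View pics/s4.png

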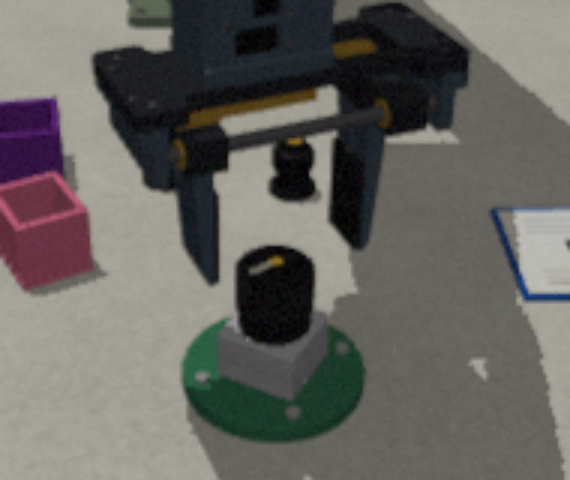

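The tips really are at z ≈ 92 while the state says TCP z = 55.6. I'll check whether that mismatch was there in the first scene frame, when the TCP read 174, and at the scan pose.

Run:
```python
from h import *
z=np.load('scene.npz'); c=z['c']; Z=c[...,2]
def tips(c,x,y,lo,val):
    r=np.hypot(c[...,0]-x,c[...,1]-y); m=(r>20)&(r<75)&(c[...,2]>lo)&val; q=c[m]; print(m.sum(),np.percentile(q[:,2],[0,1,3,10,50]).round(1), q[q[:,2]<np.percentile(q[:,2],10)].mean(0).round(1)); h,_=np.histogram(q[:,2],range(int(lo),300,10)); print(h)
tips(c,153,554,60,z['d']>0)
f=grab('wrist'); c=cloud(f); s=f['s']; p=np.array(s['ee_pos']); R=f['T_tool_cam']; print(np.round(R,3))
d=f['depth'].astype(float); v,u=np.mgrid[:400,:640]
P=np.stack([(u-f['cx'])/f['fx']*d,(v-f['cy'])/f['fy']*d,d],-1)@R[:3,:3].T+R[:3,3]
m=(abs(P[...,1])>30)&(abs(P[...,1])<65)&(abs(P[...,0])<25)&(d>0)
h,e=np.histogram(P[m][:,2],range(-140,40,8)); print(list(zip(e[:-1],h)))
print([a for a in dir(env) if a[0]!='_'])
```

```text
2388 [211.5 217.  225.4 250.5 317.6] [165.2 555.4 232.5]
[ 0  0  0  0  0  0  0  0  0  0  0  0  0  0  0 41 60 63 71 76 80 77 83]
[[ 0.0000e+00 -9.5700e-01 -2.8900e-01  8.2432e+01]
 [ 1.0000e+00  0.0000e+00  0.0000e+00 -1.1000e-01]
 [-0.0000e+00 -2.8900e-01  9.5700e-01 -2.1190e+02]
 [ 0.0000e+00  0.0000e+00  0.0000e+00  1.0000e+00]]
[(np.int64(-140), np.int64(894)), (np.int64(-132), np.int64(834)), (np.int64(-124), np.int64(690)), (np.int64(-116), np.int64(585)), (np.int64(-108), np.int64(832)), (np.int64(-100), np.int64(1266)), (np.int64(-92), np.int64(688)), (np.int64(-84), np.int64(564)), (np.int64(-76), np.int64(528)), (np.int64(-68), np.int64(495)), (np.int64(-60), np.int64(448)), (np.int64(-52), np.int64(418)), (np.int64(-44), np.int64(122)), (np.int64(-36), np.int64(0)), (np.int64(-28), np.int64(0)), (np.int64(-20), np.int64(0)), (np.int64(-12), np.int64(0)), (np.int64(-4), np.int64(0)), (np.int64(4), np.int64(60)), (np.int64(12), np.int64(15)), (np.int64(20), np.int64(12)), (np.int64(28), np.int64(15))]
['Unreachable', 'grip_depth', 'job_done', 'state']
```

The offset was there from the start. Both the scene and wrist cameras put the real fingertips about 37 mm behind the nominal TCP. The scan itself was checked from the scanner's own measured position (nose at 64.6 mm), so it still stands. For the cap I need to go 36 mm lower than planned, and I'll watch the force on the way.

>>> send_rows([
  [0,-0.001,-0.02,0,0,0,1],
  [0,-0.001,-0.04,0,0,0,1],
  [0,-0.001,-0.06,0,0,0,1],
  [0,-0.001,-0.072,0,0,0,1],
  [0,-0.001,-0.072,0,0,0,1],
])

```text
time_s: 19.95
ee_pos: [632.3, 46.2, 18.8]
ee_rot: [180.0, -0.1, -155.9]
force: [0.1, -0.0, 0.2]
gripper_width: 90.9
gripper_force: 0.0
```

>>> send_rows([
  [0,0,0,0,0,0,-1],
  [0,0,0,0,0,0,-1],
  [0,0,0,0,0,0,-1],
  [0,0,0,0,0,0,-1],
  [0,0,0,0,0,0,-1],
  [0,0,0,0,0,0,-1],
  [0,0,0,0,0,0,-1],
  [0,0,0,0,0,0,-1],
], squeeze=25)

```text
time_s: 20.95
ee_pos: [632.7, 46.4, 19.6]
ee_rot: [180.0, -0.0, -155.9]
force: [-0.5, 0.9, 0.8]
gripper_width: 43.7
gripper_force: 25.0
```

```bash
python3 -c "
from h import *
s=env.state();print(s['ee_pos'],s['ee_rot'],s['torque'],s['force'],s['gripper_width'],s['qpos'])"
```

```text
[632.6884458   46.40973974  19.62774595] [ 1.79979851e+02 -1.04883260e-03 -1.55858289e+02] [0.27107956 0.14268685 0.00756485] [-0.51223921  0.92102268  0.8295753 ] 43.722939117550006 [ 3.14571803e+00  3.07682829e+01  9.32378033e+01  2.22362985e-02
  5.60021143e+01 -1.11008428e+02]
```

Gripped at 43.7 mm. Turning clockwise, following the pitch down by 1 mm per 60°.

>>> send_rows([
  [0,0,0,0,0,-0.125,-1],
  [0,0,0,0,0,-0.25,-1],
  [0,0,-0.001,0,0,-0.375,-1],
  [0,0,-0.001,0,0,-0.5,-1],
  [0,0,-0.001,0,0,-0.625,-1],
  [0,0,-0.002,0,0,-0.75,-1],
  [0,0,-0.002,0,0,-0.875,-1],
  [0,0,-0.002,0,0,-1,-1],
  [0,0,-0.002,0,0,-1,-1],
])

```text
time_s: 22.08
ee_pos: [632.8, 46.8, 18.7]
ee_rot: [179.9, -0.0, 144.2]
force: [-0.3, 3.3, 1.1]
gripper_width: 43.8
gripper_force: 25.0
```

```bash
cat > st.py <<'E'
from h import *
s=env.state()
for k in('time_s','ee_pos','ee_rot','torque','force','gripper_width'): print(k,np.round(s[k],3))
print('j6',s['qpos'][5],s['effort'][5])
E
python3 st.py
```

```text
time_s 22.075
ee_pos [632.791  46.8    18.679]
ee_rot [ 1.79949e+02 -2.50000e-02  1.44210e+02]
torque [ 0.433  0.126 -0.054]
force [-0.27   3.338  1.136]
gripper_width 43.827
j6 -51.08859536056261 0.21248599514365196
```

>>> send_rows([
  [0,0,0,0,0,-0.125,-1],
  [0,0,0,0,0,-0.25,-1],
  [0,0,-0.001,0,0,-0.375,-1],
  [0,0,-0.001,0,0,-0.5,-1],
  [0,0,-0.001,0,0,-0.5,-1],
])

```text
time_s: 22.7
ee_pos: [633.0, 46.9, 18.2]
ee_rot: [179.9, -0.0, 114.3]
force: [-0.5, 3.4, 0.2]
gripper_width: 43.4
gripper_force: 25.0
```

```bash
python3 st.py
```

```text
time_s 22.7
ee_pos [632.967  46.942  18.182]
ee_rot [ 1.79944e+02 -4.60000e-02  1.14307e+02]
torque [ 0.711  0.078 -0.017]
force [-0.524  3.408  0.161]
gripper_width 43.392
j6 -21.184358298227675 0.20260416436940432
```

>>> send_rows([
  [0,0,0,0,0,-0.1,-1],
  [0,0,0,0,0,-0.2,-1],
  [0,0,-0.001,0,0,-0.3,-1],
  [0,0,-0.001,0,0,-0.4,-1],
  [0,0,-0.001,0,0,-0.4,-1],
])

```text
time_s: 23.32
ee_pos: [633.1, 46.9, 17.8]
ee_rot: [179.9, -0.1, 90.3]
force: [-0.1, 5.0, 1.5]
gripper_width: 43.4
gripper_force: 25.0
```

```bash
python3 st.py
```

```text
time_s 23.325
ee_pos [633.109  46.901  17.765]
ee_rot [ 1.7995e+02 -6.4000e-02  9.0340e+01]
torque [ 0.823  0.085 -0.062]
force [-0.102  5.009  1.501]
gripper_width 43.446
j6 2.7807459090826776 0.14188896864652634
```

>>> send_rows([
  [0,0,0,0,0,-0.1,-1],
  [0,0,0,0,0,-0.2,-1],
  [0,0,-0.001,0,0,-0.3,-1],
  [0,0,-0.001,0,0,-0.3,-1],
])

```text
time_s: 23.82
ee_pos: [633.2, 46.9, 17.4]
ee_rot: [180.0, -0.1, 72.3]
force: [0.7, 4.4, 2.1]
gripper_width: 44.0
gripper_force: 25.0
```

```bash
python3 st.py
```

```text
time_s 23.825
ee_pos [633.227  46.924  17.425]
ee_rot [ 1.79956e+02 -8.00000e-02  7.23480e+01]
torque [ 0.865  0.092 -0.077]
force [0.655 4.441 2.076]
gripper_width 43.967
j6 20.776017793134535 0.10544958058744669
```

>>> send_rows([
  [0,-0.001,0,0,0,-0.1,-1],
  [0,-0.001,0,0,0,-0.2,-1],
  [0,-0.001,0,0,0,-0.2,-1],
])

```text
time_s: 24.2
ee_pos: [633.3, 46.9, 17.3]
ee_rot: [180.0, -0.1, 60.3]
force: [0.9, 6.8, 1.6]
gripper_width: 43.0
gripper_force: 25.0
```

```bash
python3 st.py
```

```text
time_s 24.2
ee_pos [633.305  46.884  17.257]
ee_rot [ 1.7999e+02 -1.2800e-01  6.0337e+01]
torque [ 1.152  0.056 -0.069]
force [0.851 6.76  1.629]
gripper_width 43.036
j6 32.729120803162566 0.09668676881119609
```

>>> send_rows([
  [0,0,0,0,0,-0.1,-1],
  [0,0,0,0,0,-0.2,-1],
  [0,0,0,0,0,-0.2,-1],
])

```text
time_s: 24.58
ee_pos: [633.4, 46.8, 17.1]
ee_rot: [-180.0, -0.1, 48.3]
force: [1.7, 5.4, 1.0]
gripper_width: 43.3
gripper_force: 25.0
```

```bash
python3 st.py
```

```text
time_s 24.575
ee_pos [633.413  46.82   17.113]
ee_rot [-1.79995e+02 -1.29000e-01  4.83370e+01]
torque [ 1.125 -0.06  -0.041]
force [1.717 5.422 1.025]
gripper_width 43.27
j6 44.73148316930453 0.09715612046420574
```

>>> send_rows([
  [0,0.002,0,0,0,-0.1,-1],
  [0,0.002,0,0,0,-0.15,-1],
  [0,0.002,0,0,0,-0.15,-1],
])

```text
time_s: 24.95
ee_pos: [633.4, 46.8, 17.0]
ee_rot: [180.0, -0.1, 39.3]
force: [2.0, 3.1, -0.8]
gripper_width: 43.4
gripper_force: 25.0
```

```bash
python3 st.py
```

```text
time_s 24.95
ee_pos [633.427  46.803  17.001]
ee_rot [ 1.79958e+02 -6.40000e-02  3.93480e+01]
torque [ 0.622 -0.22  -0.035]
force [ 2.002  3.119 -0.786]
gripper_width 43.398
j6 53.835177445229334 0.03168115275911987
```

>>> send_rows([
  [0,0.001,-0.001,0,0,-0.1,-1],
  [0,0.001,-0.001,0,0,-0.15,-1],
  [0,0.001,-0.001,0,0,-0.15,-1],
])

```text
time_s: 25.32
ee_pos: [633.5, 46.7, 16.8]
ee_rot: [179.9, -0.1, 30.3]
force: [2.2, 1.5, 0.0]
gripper_width: 43.4
gripper_force: 25.0
```

```bash
python3 st.py
```

```text
time_s 25.325
ee_pos [633.468  46.746  16.798]
ee_rot [ 1.79922e+02 -5.40000e-02  3.03190e+01]
torque [ 0.323 -0.2   -0.136]
force [2.192 1.48  0.048]
gripper_width 43.406
j6 62.92111239594686 0.03518370212987065
```

>>> send_rows([
  [0,0,0,0,0,-0.1,-1],
  [0,0,0,0,0,-0.2,-1],
  [0,0,0,0,0,-0.2,-1],
])

```text
time_s: 25.7
ee_pos: [632.8, 46.4, 16.6]
ee_rot: [179.9, 0.0, 18.4]
force: [2.3, -0.2, 0.1]
gripper_width: 43.5
gripper_force: 25.0
```

```bash
python3 st.py
python3 - <<'E'
from h import *
f=grab('wrist'); save(f,'w4.png'); c=cloud(f); Z=c[...,2]; p=f['pixels'].astype(int)
r=np.hypot(c[...,0]-633,c[...,1]-46.5); cap=(r<21)&(Z>78)&(Z<92)
print('top z',np.median(Z[cap]),cap.sum())
l=cap&(p.min(-1)>np.percentile(p.min(-1)[cap],93)); q=c[l].mean(0); print(l.sum(),q,np.degrees(np.arctan2(q[1]-46.5,q[0]-633)))
v,u=np.where(cap); print(u.min(),u.max(),v.min(),v.max())
a=f['pixels'][max(v.min()-15,0):v.max()+15,max(u.min()-15,0):u.max()+15]; cv2.imwrite('pics/cap4.png',cv2.resize(a,None,fx=5,fy=5,interpolation=2)[:600,:800,::-1])
E
```

```text
time_s 25.7
ee_pos [632.841  46.406  16.644]
ee_rot [1.79903e+02 2.10000e-02 1.84440e+01]
torque [-0.009 -0.093  0.608]
force [ 2.26  -0.151  0.133]
gripper_width 43.527
j6 74.8385283893437 0.7852650806307793
top z 85.90524935138302 2684
182 [628.22591154  53.12750696  86.74244948] 125.76688615174385
285 354 224 270
```

View pics/cap4.png

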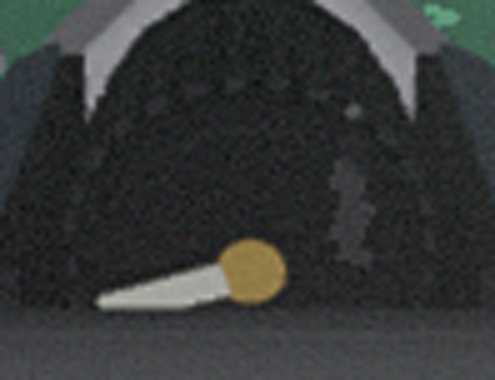

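The hard stop shows clearly: torque rose to 0.61 N m, with joint 6 effort up to match. The crop shows the white line turned about 180° from its start and the cap top about 3 mm lower. Now backing off 90°.

>>> send_rows([
  [0,0,0,0,0,0.125,-1],
  [0,0,0,0,0,0.25,-1],
  [0,0,0.001,0,0,0.375,-1],
  [0,0,0.001,0,0,0.5,-1],
  [0,0,0.001,0,0,0.625,-1],
  [0,0,0.002,0,0,0.75,-1],
  [0,0,0.002,0,0,0.75,-1],
])

```text
time_s: 26.62
ee_pos: [633.0, 46.4, 17.4]
ee_rot: [179.9, 0.0, 63.1]
force: [2.0, -2.0, -1.4]
gripper_width: 43.4
gripper_force: 25.0
```

>>> send_rows([
  [0,0,0,0,0,0.125,-1],
  [0,0,0,0,0,0.25,-1],
  [0,0,0.001,0,0,0.375,-1],
  [0,0,0.001,0,0,0.5,-1],
  [0,0,0.001,0,0,0.625,-1],
  [0,0,0.001,0,0,0.75,-1],
  [0,0,0.001,0,0,0.75,-1],
  [0,0,0.001,0,0,0.75,-1],
])

```text
time_s: 27.62
ee_pos: [633.2, 46.4, 18.2]
ee_rot: [180.0, 0.1, 108.0]
force: [3.2, -4.0, 0.2]
gripper_width: 43.4
gripper_force: 25.0
```

```bash
python3 st.py
python3 - <<'E'
from h import *
f=grab('wrist'); save(f,'w5.png'); c=cloud(f); Z=c[...,2]; p=f['pixels'].astype(int)
r=np.hypot(c[...,0]-633,c[...,1]-46.5); cap=(r<23)&(Z>78)&(Z<94)
print('top z',np.median(Z[cap]),cap.sum())
from h import cv2
import numpy as np
def ang(pix,c,cap):
    p=pix.astype(int); sat=p.max(-1)-p.min(-1)
    w=cap&(p.min(-1)>90)&(sat<45); g=cap&(sat>45)&(p[...,0]>80)
    a,b=c[w].mean(0),c[g].mean(0); print(w.sum(),g.sum(),np.degrees(np.arctan2(*(a-b)[[1,0]])), b)
ang(f['pixels'],c,cap)
# earlier frame with pose of stop; approximate by ray/plane not stored: use saved picture in tool coords with same depth geometry
im=cv2.imread('pics/w4.png')[...,::-1]
T=f['T_tool_cam']; from scipy.spatial.transform import Rotation as R
def plane(im,pos,rot,zp):
    v,u=np.mgrid[:400,:640]; d=np.stack([(u-f['cx'])/f['fx'],(v-f['cy'])/f['fy'],np.ones(u.shape)],-1)
    M=R.from_euler('xyz',rot,degrees=True).as_matrix(); d=d@(M@T[:3,:3]).T; o=M@T[:3,3]+pos
    return o+d*((zp-o[2])/d[...,2])[...,None]
for img,pos,rot,zp in((im,[632.84,46.41,16.64],[179.9,0.02,18.44],86),(f['pixels'],f['s']['ee_pos'],f['s']['ee_rot'],87.5),(cv2.imread('pics/w3.png')[...,::-1],[632.65,43.98,208.62],[-179.98,.03,-156.09],89)):
    cc=plane(img,np.array(pos),rot,zp); m=np.hypot(cc[...,0]-633,cc[...,1]-46.5)<19
    ang(img,cc,m)
t=grab('scene'); ct=cloud(t); 
d=np.load('scene.npz')
m=np.abs(t['pixels'].astype(int)-d['p'].astype(int)).max(-1)>40
print('scene changed px near scanner',m[140:225,185:235].sum(),'screwdriver',m[255:350,445:475].sum(),'plugs',m[165:200,290:365].sum())
E
```

```text
time_s 27.625
ee_pos [633.183  46.439  18.185]
ee_rot [1.79970e+02 7.80000e-02 1.08028e+02]
torque [-0.741 -0.523  0.022]
force [ 3.197 -3.979  0.198]
gripper_width 43.439
j6 -14.785355887706737 0.029370506526902318
top z 87.28309225123634 3169
150 127 -147.6037238910197 [633.07150224  46.6161848   88.28535726]
147 124 124.77653405624362 [632.79406255  46.49419114  86.        ]
150 127 -147.13160949742792 [633.21445467  46.18357989  87.5       ]
54 32 -51.08528385396421 [633.14398649  46.67272148  89.        ]
scene changed px near scanner 5 screwdriver 0 plugs 1460
```

The back-off measured 88–89.6° from the line and from the tool angle. I'll add 1° and settle, still gripping.

>>> send_rows([
  [0,0,0,0,0,0.017,-1],
  [0,0,0,0,0,0.017,-1],
  [0,0,0,0,0,0.017,-1],
  [0,0,0,0,0,0.017,-1],
])

```text
time_s: 28.22
ee_pos: [633.2, 46.4, 18.2]
ee_rot: [180.0, 0.1, 109.1]
force: [3.6, -4.2, 0.1]
gripper_width: 43.5
gripper_force: 25.0
```

```bash
python3 st.py; python3 -c "
from h import *
print(env.job_done())"
```

```text
time_s 28.225
ee_pos [633.163  46.408  18.207]
ee_rot [1.79972e+02 8.00000e-02 1.09102e+02]
torque [-0.884 -0.532  0.016]
force [ 3.603 -4.194  0.059]
gripper_width 43.454
j6 -15.859288369250384 0.002890794421546161
the job is handed in; nothing more can be done
None
```

I handed the job in at 28 s: barcode scanned from 6 cm for over a second, scanner back in its grey holder, cap tightened to its stop and backed off about 90°, still gripped. The real fingertips sit about 37 mm behind the stated TCP, so my first try at the cap closed above it with no measurable force, and the scanner was held near its top, not at 100 mm.

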